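# Put the bottle tray away under the glass shelf

## Robot

A 6-joint arm with a two-finger parallel gripper is mounted at the origin on the work surface. World frame = base frame: x ahead of the robot, y to its left, z up, the work surface at z = 0. Lengths are in m, angles in rad, forces in N, time in s.
With the tool pointing down it reaches from about 0.35 to 0.95 m from the base axis. Payload 17.4 kg.
Tool frame: the origin (TCP) lies where the fingers leave the gripper's body, on its centre line; the fingertips stand 84 mm ahead of it and the grasp point (between the pads) lies 65 mm ahead of it; z points along the fingers, y is the line along which they close (so a half turn about z gives the same grasp; the last joint's range is limited). The gripper opens to 93 mm and grips with 3 to 60 N. Pads are 15 mm wide; open, the fingers measure 128 mm over their backs; the gripper's body (75 mm by 188 mm) begins 65 mm behind the grasp point.
Start: joints at [1.262, 0.116, 1.442, -0, 1.584, -0.038], TCP at [0.181, 0.65, 0.303] pointing down, gripper open.
Joint ranges: [-2.83, 2.83], [-0.83, 2.19], [0.07, 2.5], [-1.14, 4.28], [0.01, 3], [-2.97, 2.97]. Speed limits (rad/s): [1.89, 1.89, 2.22, 3.14, 3.14, 3.14].

## Interface

Orientations are given as a unit quaternion [w, x, y, z].
In Python, from station import robot, vision, finish_job gives the robot as it stands.
- The arm moves only by the tool carry_out, never from a script. Its argument "targets" is a list of rows, each an object with "offset": the shift along the world's x, y, z as a fraction of full scale, a list of three; "twist": the turn, a rotation vector about the world's x, y, z as a fraction of full scale, a list of three; "gripper": the opening, from -1 (shut) to 1 (fully open). A call has 1 to 10 rows; each row is the pose to reach, as a shift and turn from the pose commanded when the call began; what a row does not reach only later rows make up. Full scale, the value 1, is 0.1 m for a shift and pi/4 rad for a turn. A row lasts 1/10 s, in which the tool goes at most 50 mm and 8.59 degrees, less where a joint would pass 70% of its speed; a pose out of reach is approached as far as the arm can. A call with a number of a shift or a turn outside -1 to 1 is refused whole. A call with a gripper value outside its range is refused whole. The fingers move at their own pace and stop on an object; "force" is the grip in N (left out, the last holds). Time passes only in rows, so rows that repeat a pose let the fingers close. It gives the time, the measured TCP pose, the force, the opening and the grip force at its end, in the units of the state.
- robot.get_state(): the state, without advancing time (a new reading comes with each control period).
- vision.read_camera(name): name is "scene" or "side" or "wrist"; returns a dict with "pixels" (384x512x3 uint8, red, green, blue), "depth" (384x512 float32, m along the optical axis (not along the pixel's ray), 0 where there is no reading), "fov_y" (degrees; the focal length in pixels is half the picture's height over the tangent of half this angle, whatever the lens; pixels are square), "cx", "cy" (the principal point, pixels), "k1" (the pictures are not rectified: a ray, as slopes to the right and down, at radius r is drawn at 1 + k1 r^2 times it, then the intrinsics apply), "camera_from_world" (4x4, takes a point from world to camera coordinates); the wrist camera has in their place "mount" (4x4, takes a point from camera to tool coordinates, whose origin is the TCP and whose axes are the flange's). Camera axes: x right, y up, looking along -z (the intrinsics and any distortion apply to the point x, -y, -z); pixel columns grow to the right and rows downward; lengths in m; the calibration is good to about 2 mm. A picture is of the moment at which its call begins: read the wrist's pose just before it.
- finish_job(): hands the job in; it is judged then, once.
The state is a dict: "t": time; "q": joint angles; "dq": joint speeds; "joint_efforts": joint torques, N m; "ee_pos": TCP position; "ee_rot": TCP orientation; "contact_force": force on the tool from outside, world axes, zero at the start; "moment": the same for the moment, N m; "opening": finger opening in m; "finger_force": force on a finger pad.
Only numpy, scipy, OpenCV 4.12 (cv2) and the standard library are available. Lean on these libraries where they do the work, as an engineer would, in place of code of your own. Each camera call takes 0.05 s, during which the arm holds its last target. There are 200 camera calls.

## Task

Put the tray of bottles away under the glass shelf: push it straight in until it presses against the sprung stop underneath and stays resting on it. Two of its bottles are too tall to pass under the shelf, so first move those two into the empty grey bin, standing upright. Leave the other four standing in the tray, topple no bottle, do not ram the stop, and leave everything else where it is.

Things in the scene. Friction and masses are not known exactly. Their poses are not given: they have to be found in the camera images.
- shelf: low glass shelf with aluminium rim on four 16 mm legs (at y +-160 mm), white jars near its back. 340 mm wide (y), 260 mm deep (x), underside 128 mm and rim top 144 mm above the bench, open in front. Origin: on the bench below the middle of its front edge; x points in under the shelf, away from the robot; z up. Under it is a sprung stop.
- stop_zone (a point): a fixed point of the shelf, 153 mm in from its front edge, 20 mm above the bench. The stop's sprung rubber pad (100 mm wide, 8 to 32 mm above the bench) has its face up to 15 mm before or behind this point, different each time and not measured: find it by feel. It gives 2.5 N per mm over 8 mm. A push of 3 N on it is enough; over 25 N is ramming. Let go, the tray must still touch it.
- tray: aluminium tray, 130 (x) by 190 mm (y), walls 30 mm high, 4 mm thick, floor 4 mm; loose on the bench before the shelf, with six bottles (two rows of three, 56 mm apart in x, 57 in y). About 0.7 kg without the tall ones; drags with a few N of friction. Origin: centre of its underside; x towards the shelf, z up.
- tray_front (a point): middle of the outer face of the tray's near wall (tray x = -65 mm), 15 mm above the bench: where to push. Once home it is 8 to 40 mm behind the shelf's front edge, where an upright gripper would strike the shelf: reach in under it with the fingers tilted.
- bin: shallow grey open bin fixed to the bench, empty, 200 mm (x) by 140 mm (y), 40 mm high, walls and floor 5 mm thick; left or right of the tray. Origin: centre of its underside, z up.
- balance: white bench balance, 190 x 140 mm, 50 mm high, fixed, on the side where the bin is not. Origin: centre of its underside.
- tall1: amber glass bottle with white cap, the same as the others but 150 mm high (body 40 mm across up to 108 mm, cap 28 mm across from 116 to 150 mm); too tall for the shelf. One of two standing in the tray, any slot. About 130 g. Origin: centre of its underside, z up.
- tall2: amber glass bottle with white cap, the same as the others but 150 mm high (body 40 mm across up to 108 mm, cap 28 mm across from 116 to 150 mm); too tall for the shelf. One of two standing in the tray, any slot. About 130 g. Origin: centre of its underside, z up.
- short1: amber glass bottle with white cap, the common size: body 40 mm across, 100 mm high, cap 28 mm across and 34 mm tall at the top. One of four standing in the tray, any slot. Origin: centre of its underside, z up.
- short2: amber glass bottle with white cap, the common size: body 40 mm across, 100 mm high, cap 28 mm across and 34 mm tall at the top. One of four standing in the tray, any slot. Origin: centre of its underside, z up.
- short3: amber glass bottle with white cap, the common size: body 40 mm across, 100 mm high, cap 28 mm across and 34 mm tall at the top. One of four standing in the tray, any slot. Origin: centre of its underside, z up.
- short4: amber glass bottle with white cap, the common size: body 40 mm across, 100 mm high, cap 28 mm across and 34 mm tall at the top. One of four standing in the tray, any slot. Origin: centre of its underside, z up.
- jar: white screw-top jar, 60 mm across, 65 mm high; bystander, leave it alone. Origin: centre of its underside.
- beaker: clear plastic measuring cup, 64 mm across, 90 mm high; bystander, leave it alone. Origin: centre of its underside.
- flask: amber stock bottle, 56 mm across, 130 mm high, standing on the bench beside the shelf; bystander, leave it alone. Origin: centre of its underside.
- spatula: steel spatula with wooden handle, 180 mm long, lying on the pan of the balance; bystander, leave it alone. Origin: middle of its length, underside.

How it is judged:
On the way, in this order (a step that is already met when the one before it is completed fails the run):
1. both tall bottles stand upright in the bin (x of tall1 in the frame of bin between -0.095 and 0.095 m and y of tall1 in the frame of bin between -0.065 and 0.065 m and z of each of tall1, tall2 in the frame of bin below 0.015 m and angle between each of tall1, tall2's own z axis and vertical below 0.12 rad and x of tall2 in the frame of bin between -0.095 and 0.095 m and y of tall2 in the frame of bin between -0.065 and 0.065 m), for 0.2 s.
2. the tray, square under the shelf, presses on the sprung stop with at least 3 N (x of tray in the frame of shelf above 0.069 m and y of tray in the frame of shelf between -0.035 and 0.035 m and angle between the x axis of tray and the x axis of shelf, either way round below 0.12 rad and angle between tray's own z axis and vertical below 0.05 rad and contact force between tray and shelf above 3 N), for 0.1 s.
At the end, for the whole second after the job is handed in: Tall bottles upright (0.12 rad) on the bin's floor; the other four upright on the tray's floor; tray flat, its near wall at least 4 mm behind the shelf's front edge, within 35 mm of the shelf's midline and 0.12 rad of square, touching the stop (over 0.1 N); all at rest (all of step 1 and x of short1 in the frame of tray between -0.06 and 0.06 m and y of short1 in the frame of tray between -0.09 and 0.09 m and z of each of short1, short2, short3, short4 in the frame of tray below 0.015 m and angle between each of short1, short2, short3, short4's own z axis and vertical below 0.12 rad and x of short2 in the frame of tray between -0.06 and 0.06 m and y of short2 in the frame of tray between -0.09 and 0.09 m and x of short3 in the frame of tray between -0.06 and 0.06 m and y of short3 in the frame of tray between -0.09 and 0.09 m and x of short4 in the frame of tray between -0.06 and 0.06 m and y of short4 in the frame of tray between -0.09 and 0.09 m and x of tray in the frame of shelf above 0.069 m and y of tray in the frame of shelf between -0.035 and 0.035 m and angle between the x axis of tray and the x axis of shelf, either way round below 0.12 rad and angle between tray's own z axis and vertical below 0.05 rad and contact force between tray and shelf above 0.1 N and linear speed of each of tall1, tall2, short1, short2, short3, short4, tray below 0.02 m/s).
It fails at once if the stop is rammed: the tray bears on it with more than 25 N (contact force between tray and shelf above 25 N).
It fails at once if a bottle is toppled (leans over 0.6 rad) (angle between any of tall1, tall2, short1, short2, short3, short4's own z axis and vertical above 0.6 rad).
It fails at once if a bystander is moved more than 30 mm (distance of any of jar, beaker, flask, spatula from where it was at the start of the episode above 0.03 m).
It also fails if it takes over 72 s, if anything falls off the work surface, if the arm or the gripper's body presses on something with over 40 N, if the wrist force passes 120 N, or if a joint passes its speed limit or range.

## Working session

There is one attempt and no reset: what is moved stays moved. The work goes in short steps, Python scripts to look and compute and a tool call to move; the robot and the scene stay as the last step left them, time stands still between calls to the robot, and variables do not carry over. Pictures are saved under pics/ and viewed, at most 10 in all, crops included, and the job is handed in when it is done.

Besides the shell and the picture viewer there is one more tool, called after "Request:" as name(argument=value, ...), one argument or row to a line, values as JSON. carry_out: Moves the arm, as the interface text tells. Shift numbers are shares of 0.1 m and turn numbers shares of pi/4 rad, none past 1 either way. Its arguments: {"type":"object","properties":{"targets":{"type":"array"},"force":{"type":"number"}},"required":["targets"]}

```bash
mkdir -p pics; ls; cat > h.py <<'E'
import numpy as np, cv2
from station import robot, vision
def cloud(c, T=None):
    d=c["depth"];h,w=d.shape;f=h/2/np.tan(np.radians(c["fov_y"])/2)
    v,u=np.mgrid[:h,:w]
    K=np.array([[f,0,c["cx"]],[0,f,c["cy"]],[0,0,1]])
    p=cv2.undistortPoints(np.stack([u,v],-1).reshape(-1,1,2).astype(float),K,np.array([c["k1"],0,0,0.])).reshape(h,w,2)
    P=np.stack([p[...,0]*d,-p[...,1]*d,-d],-1)
    M=np.linalg.inv(c["camera_from_world"]) if T is None else T
    P=P@M[:3,:3].T+M[:3,3]; P[d==0]=np.nan
    return P
E
python3 - <<'E'
from h import *
print(robot.get_state())
for n in("scene","side"):
    c=vision.read_camera(n);cv2.imwrite(f"pics/{n}0.png",c["pixels"][...,::-1])
    np.savez(f"{n}0.npz",P=cloud(c),px=c["pixels"]);M=np.linalg.inv(c["camera_from_world"]);print(n,M.round(3).tolist())
E
```

```text
pics
{'t': 0.0, 'q': array([ 1.26219346e+00,  1.16493158e-01,  1.44224841e+00, -1.37215082e-05,
        1.58400310e+00, -3.78389796e-02]), 'dq': array([-0.00046251, -0.0012505 , -0.00125276,  0.00049845,  0.0002605 ,
       -0.00048791]), 'joint_efforts': array([-1.38367541e-03, -7.21269178e+01, -6.22610307e+01,  7.79366889e-02,
        2.38274806e-02, -3.07547737e-05]), 'ee_pos': array([0.18054627, 0.65029957, 0.30201076]), 'ee_rot': array([-9.25204130e-05,  1.34968832e-01,  9.90849677e-01, -5.68567682e-04]), 'contact_force': array([-0.54153737, -1.04316953, -0.06859963]), 'moment': array([-0.03653994,  0.02969841, -0.01472879]), 'finger_force': 0.0, 'opening': 0.0931221265952261}
scene [[0.871, -0.415, 0.262, 0.861], [0.491, 0.737, -0.464, -0.436], [-0.001, 0.533, 0.846, 0.88], [0.0, 0.0, 0.0, 1.0]]
side [[-0.966, -0.204, 0.157, 0.737], [0.257, -0.737, 0.625, 0.545], [-0.012, 0.645, 0.764, 0.719], [0.0, 0.0, 0.0, 1.0]]
```

View pics/scene0.png

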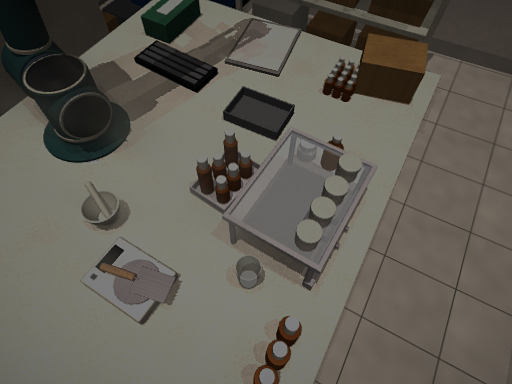

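View pics/side0.png

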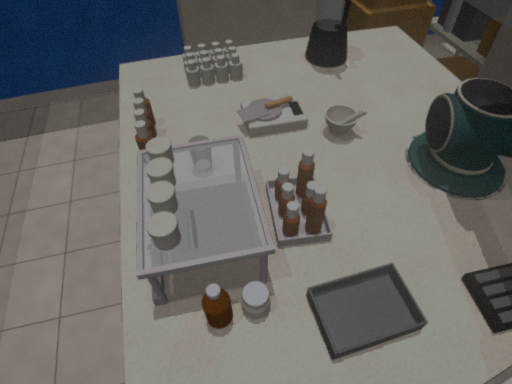

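The scene view shows the bin at (258,112), the tray at (225,182) with tall bottles at (231,148) and (204,174), and the shelf at (302,195). In the side view the tall bottles are at (306,173) and (316,208) and the bin is at (365,310).

```bash
python3 - <<'E'
from h import *
for n,R in(("scene",{"tray":(185,125,265,215),"bin":(215,80,300,145)}),("side",{"tray":(260,145,340,250),"bin":(300,260,430,360)})):
    z=np.load(n+"0.npz");P=z["P"];px=z["px"].astype(int)
    # bin: points with z 25..50
    a,b,c,d=R["bin"];Q=P[b:d,a:c].reshape(-1,3);C=px[b:d,a:c].reshape(-1,3)
    Q=Q[(Q[:,2]>.033)&(Q[:,2]<.05)].astype(np.float32)
    print(n,"bin",len(Q),cv2.minAreaRect(Q[:,:2].copy()),np.median(Q[:,2]))
    a,b,c,d=R["tray"];Q=P[b:d,a:c].reshape(-1,3);C=px[b:d,a:c].reshape(-1,3)
    t=(Q[:,2]>.02)&(Q[:,2]<.034)&(C.max(1)-C.min(1)<30)
    print("tray rim",t.sum(),cv2.minAreaRect(Q[t][:,:2].astype(np.float32)))
    # caps: whitish points above 60mm
    cap=(Q[:,2]>.07)&(Q[:,2]<.17)&(C.max(1)-C.min(1)<35)&(C.mean(1)>70)
    m=np.zeros((d-b)*(c-a),np.uint8);m[cap]=1
    k,L=cv2.connectedComponents(m.reshape(d-b,c-a))
    for i in range(1,k):
        s=Q[L.ravel()==i]
        if len(s)>8: print("cap",len(s),s.mean(0).round(3),s[:,2].max().round(3))
    # shelf rim: z .138-.15
    s=(P[...,2]>.135)&(P[...,2]<.15)&(px.max(-1)-px.min(-1)<40)
    k,L,st,_=cv2.connectedComponentsWithStats(s.astype(np.uint8))
    for i in np.argsort(-st[1:,4])[:2]+1:
        q=P[L==i].astype(np.float32);print("shelf",len(q),st[i],cv2.minAreaRect(q[:,:2].copy()),cv2.boxPoints(cv2.minAreaRect(q[:,:2].copy())).round(3).tolist())
E
```

```text
scene bin 432 ((0.4614526629447937, 0.3321746587753296), (0.20094434916973114, 0.14365971088409424), 1.321882963180542) 0.039037813
tray rim 460 ((0.513791024684906, 0.1074015274643898), (0.3162485361099243, 0.13153783977031708), 85.46083068847656)
cap 66 [0.49  0.108 0.155] 0.158
cap 58 [0.545 0.097 0.104] 0.108
cap 67 [0.48  0.052 0.104] 0.109
cap 79 [ 0.474 -0.007  0.155] 0.159
cap 1114 [ 0.639 -0.038  0.141] 0.149
cap 62 [0.538 0.041 0.104] 0.107
cap 68 [ 0.532 -0.012  0.104] 0.108
shelf 9905 [ 222  126  156  148 9905] ((0.7436957359313965, 0.04299691319465637), (0.3447125256061554, 0.2604913115501404), 87.1668930053711) [[0.6050000190734863, -0.12300000339746475], [0.8650000095367432, -0.13600000739097595], [0.8820000290870667, 0.20900000631809235], [0.621999979019165, 0.22200000286102295]]
shelf 243 [ 58 101  53  30 243] ((0.10111062973737717, -0.03505092114210129), (0.15661869943141937, 0.029128996655344963), 70.62651824951172) [[0.061000000685453415, -0.10400000214576721], [0.08900000154972076, -0.11400000005960464], [0.14100000262260437, 0.03400000184774399], [0.112999998033
[... 395 characters left out ...]
631 0.176 0.144] 0.148
cap 194 [0.547 0.106 0.096] 0.108
shelf 12728 [  136   134   139   145 12728] ((0.7451024055480957, 0.044217512011528015), (0.34430205821990967, 0.2605529725551605), 87.23193359375) [[0.6069999933242798, -0.12099999934434891], [0.8669999837875366, -0.1340000033378601], [0.8840000033378601, 0.20999999344348907], [0.6230000257492065, 0.22200000286102295]]
shelf 448 [428 110  84  39 448] ((0.06577762961387634, 0.03271973878145218), (0.09875282645225525, 0.21989507973194122), 35.907493591308594) [[-0.039000000804662704, 0.09300000220537186], [0.09000000357627869, -0.08500000089406967], [0.17000000178813934, -0.027000000700354576], [0.04100000113248825, 0.1509999930858612]]
```

Request:
carry_out(
  targets=[
    {"offset": [0.515, -0.9, 0], "twist": [0, 0, 0.14], "gripper": 0.4},
    {"offset": [0.515, -0.9, 0], "twist": [0, 0, 0.14], "gripper": 0.4},
    {"offset": [0.515, -0.9, 0], "twist": [0, 0, 0.14], "gripper": 0.4},
  ],
)

```text
t: 0.4
ee_pos: [0.2339, 0.5573, 0.3029]
ee_rot: [0.0, 0.081, 0.997, -0.0]
contact_force: [-0.0, 1.1, -0.1]
opening: 0.0735
finger_force: 0.0
```

Request:
carry_out(
  targets=[
    {"offset": [0.515, -0.9, 0], "twist": [0, 0, 0.14], "gripper": 0.4},
    {"offset": [0.515, -0.9, 0], "twist": [0, 0, 0.14], "gripper": 0.4},
    {"offset": [0.515, -0.9, 0], "twist": [0, 0, 0.14], "gripper": 0.4},
  ],
)

```text
t: 0.7
ee_pos: [0.2852, 0.4675, 0.303]
ee_rot: [0.0, 0.027, 1.0, -0.0]
contact_force: [0.1, -0.0, 0.5]
opening: 0.065
finger_force: 0.0
```

Request:
carry_out(
  targets=[
    {"offset": [0.515, -0.9, 0], "twist": [0, 0, 0], "gripper": 0.4},
    {"offset": [0.515, -0.9, 0], "twist": [0, 0, 0], "gripper": 0.4},
    {"offset": [0.515, -0.9, 0], "twist": [0, 0, 0], "gripper": 0.4},
  ],
)

```text
t: 1.0
ee_pos: [0.3367, 0.3778, 0.3029]
ee_rot: [0.0, 0.027, 1.0, -0.0]
contact_force: [-0.3, 0.2, 0.5]
opening: 0.0651
finger_force: 0.0
```

Request:
carry_out(
  targets=[
    {"offset": [0.515, -0.9, 0], "twist": [0, 0, 0], "gripper": 0.4},
    {"offset": [0.515, -0.9, 0], "twist": [0, 0, 0], "gripper": 0.4},
    {"offset": [0.515, -0.9, 0], "twist": [0, 0, 0], "gripper": 0.4},
  ],
)

```text
t: 1.3
ee_pos: [0.3883, 0.2879, 0.3028]
ee_rot: [0.0, 0.027, 1.0, -0.0]
contact_force: [-0.1, 0.2, -0.6]
opening: 0.0648
finger_force: 0.0
```

Request:
carry_out(
  targets=[
    {"offset": [0.515, -0.9, 0], "twist": [0, 0, 0], "gripper": 0.4},
    {"offset": [0.515, -0.9, 0], "twist": [0, 0, 0], "gripper": 0.4},
    {"offset": [0.515, -0.9, 0], "twist": [0, 0, 0], "gripper": 0.4},
  ],
)

```text
t: 1.6
ee_pos: [0.4398, 0.198, 0.3026]
ee_rot: [0.0, 0.027, 1.0, -0.0]
contact_force: [-0.2, 1.4, 0.2]
opening: 0.0651
finger_force: 0.0
```

Request:
carry_out(
  targets=[
    {"offset": [0.515, -0.9, 0], "twist": [0, 0, 0], "gripper": 0.4},
    {"offset": [0.515, -0.9, 0], "twist": [0, 0, 0], "gripper": 0.4},
    {"offset": [0.515, -0.9, 0], "twist": [0, 0, 0], "gripper": 0.4},
    {"offset": [0.515, -0.9, 0], "twist": [0, 0, 0], "gripper": 0.4},
  ],
)

```text
t: 2.0
ee_pos: [0.49, 0.1108, 0.3025]
ee_rot: [-0.0, 0.026, 1.0, 0.0]
contact_force: [-0.5, 0.0, 0.1]
opening: 0.0652
finger_force: 0.0
```

```bash
python3 - <<'E'
from h import *
from scipy.spatial.transform import Rotation as R
s=robot.get_state();c=vision.read_camera("wrist");cv2.imwrite("pics/w1.png",c["pixels"][...,::-1])
T=np.eye(4);q=s["ee_rot"];T[:3,:3]=R.from_quat([q[1],q[2],q[3],q[0]]).as_matrix();T[:3,3]=s["ee_pos"];T=T@c["mount"]
A={"wrist":(cloud(c,T),c["pixels"])}
for n in("scene","side"):
    z=np.load(n+"0.npz");A[n]=(z["P"],z["px"])
for n,(P,px) in A.items():
    C=px.reshape(-1,3).astype(int);Q=P.reshape(-1,3)
    for g,lo in(((.49,.109),.147),((.475,-.003),.147),((.545,.1),.096),((.483,.053),.096),((.538,.044),.096),((.532,-.012),.096)):
        k=(Q[:,2]>lo)&(Q[:,2]<lo+.014)&(np.hypot(Q[:,0]-g[0],Q[:,1]-g[1])<.025)
        if k.sum()>15:
            p=Q[k]; print(n,g,k.sum(),"zmed",np.median(p[:,2]).round(3),"circ",cv2.minEnclosingCircle(p[:,:2].astype(np.float32)))
E
```

```text
wrist (0.49, 0.109) 1139 zmed 0.153 circ ((0.48837876319885254, 0.10940948128700256), 0.014019315131008625)
wrist (0.475, -0.003) 1205 zmed 0.153 circ ((0.472756028175354, -0.004760506562888622), 0.01416957750916481)
wrist (0.545, 0.1) 734 zmed 0.103 circ ((0.5430700778961182, 0.09975441545248032), 0.014041248708963394)
wrist (0.483, 0.053) 804 zmed 0.103 circ ((0.479527086019516, 0.05463072657585144), 0.013754194602370262)
wrist (0.538, 0.044) 206 zmed 0.102 circ ((0.5363790392875671, 0.04442475363612175), 0.013805912807583809)
wrist (0.532, -0.012) 770 zmed 0.103 circ ((0.5303523540496826, -0.007501590996980667), 0.014101766049861908)
scene (0.49, 0.109) 77 zmed 0.155 circ ((0.4893660843372345, 0.10881692916154861), 0.014451948925852776)
scene (0.475, -0.003) 87 zmed 0.155 circ ((0.47422200441360474, -0.00616790633648634), 0.014252940192818642)
scene (0.545, 0.1) 71 zmed 0.104 circ ((0.5459040403366089, 0.09766548871994019), 0.014293917454779148)
scene (0.483, 0.053) 80 zmed 0.104 circ ((0.4815276265144348, 0.05331417918205261), 0.014867347665131092)
scene (0.538, 0.044) 78 zmed 0.103 circ ((0.538267970085144, 0.04101342335343361), 0.014438780024647713)
scene (0.532, -0.012) 80 zmed 0.104 circ ((0.5323775410652161, -0.011553099378943443), 0.013936527073383331)
side (0.49, 0.109) 126 zmed 0.155 circ ((0.49021127820014954, 0.1099015474319458), 0.015061141923069954)
side (0.475, -0.003) 100 zmed 0.155 circ ((0.47412365674972534, -0.003633987158536911), 0.014485044404864311)
side (0.545, 0.1) 119 zmed 0.105 circ ((0.5457726716995239, 0.10169818997383118), 0.014299146831035614)
side (0.483, 0.053) 82 zmed 0.105 circ ((0.4816775619983673, 0.055527810007333755), 0.013691877946257591)
side (0.538, 0.044) 109 zmed 0.105 circ ((0.5393059849739075, 0.04439550265669823), 0.014214187860488892)
side (0.532, -0.012) 100 zmed 0.105 circ ((0.5323859453201294, -0.008024603128433228), 0.014878685586154461)
```

View pics/w1.png

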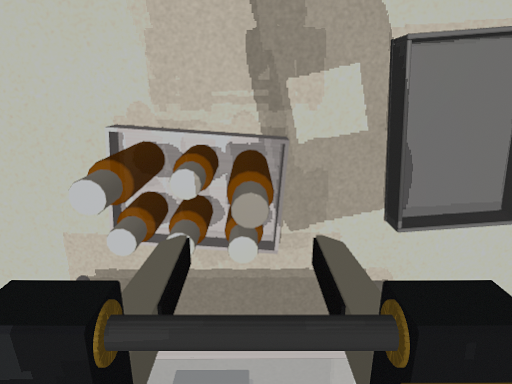

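The wrist view shows the near tall bottle's cap at (250,205), centred between the fingers. The other tall cap is at (88,195) and the bin is on the right.

Request:
carry_out(
  targets=[
    {"offset": [-0.01, -0.01, -0.35], "twist": [0, 0, 0], "gripper": 0.4},
    {"offset": [-0.01, -0.01, -0.7], "twist": [0, 0, 0], "gripper": 0.4},
    {"offset": [-0.01, -0.01, -0.98], "twist": [0, 0, 0], "gripper": 0.4},
    {"offset": [-0.01, -0.01, -0.98], "twist": [0, 0, 0], "gripper": 0.4},
  ],
)

```text
t: 2.45
ee_pos: [0.4868, 0.111, 0.2013]
ee_rot: [-0.003, 0.024, 1.0, -0.0]
contact_force: [0.2, -0.7, -0.1]
opening: 0.0652
finger_force: 0.0
```

Request:
carry_out(
  force=15,
  targets=[
    {"offset": [0, 0, 0], "twist": [0, 0, 0], "gripper": -0.2},
    {"offset": [0, 0, 0], "twist": [0, 0, 0], "gripper": -0.3},
    {"offset": [0, 0, 0], "twist": [0, 0, 0], "gripper": -0.4},
    {"offset": [0, 0, 0], "twist": [0, 0, 0], "gripper": -0.6},
    {"offset": [0, 0, 0], "twist": [0, 0, 0], "gripper": -1},
    {"offset": [0, 0, 0], "twist": [0, 0, 0], "gripper": -1},
    {"offset": [0, 0, 0], "twist": [0, 0, 0], "gripper": -1},
  ],
)

```text
t: 3.15
ee_pos: [0.4887, 0.1094, 0.2052]
ee_rot: [0.0, 0.026, 1.0, 0.0]
contact_force: [-0.8, 1.3, 4.6]
opening: 0.0277
finger_force: 15.0
```

Request:
carry_out(
  targets=[
    {"offset": [0, 0, 0.25], "twist": [0, 0, 0], "gripper": -1},
    {"offset": [0, 0, 0.5], "twist": [0, 0, 0], "gripper": -1},
    {"offset": [0, 0, 0.8], "twist": [0, 0, 0], "gripper": -1},
    {"offset": [0, 0, 0.8], "twist": [0, 0, 0], "gripper": -1},
  ],
)

```text
t: 3.55
ee_pos: [0.4893, 0.1094, 0.2885]
ee_rot: [0.002, 0.025, 1.0, 0.0]
contact_force: [0.8, 0.5, -1.6]
opening: 0.0276
finger_force: 15.0
```

Request:
carry_out(
  targets=[
    {"offset": [-0.05, 0.15, 0], "twist": [0, 0, 0], "gripper": -1},
    {"offset": [-0.1, 0.4, 0], "twist": [0, 0, 0], "gripper": -1},
    {"offset": [-0.2, 0.7, 0], "twist": [0, 0, 0], "gripper": -1},
    {"offset": [-0.3, 1, 0], "twist": [0, 0, 0], "gripper": -1},
  ],
)

```text
t: 3.95
ee_pos: [0.458, 0.2101, 0.2837]
ee_rot: [-0.001, 0.026, 1.0, -0.0]
contact_force: [0.8, 1.7, -1.4]
opening: 0.0273
finger_force: 15.0
```

Request:
carry_out(
  targets=[
    {"offset": [-0.1, 0.3, 0], "twist": [0, 0, 0], "gripper": -1},
    {"offset": [-0.2, 0.6, 0], "twist": [0, 0, 0], "gripper": -1},
    {"offset": [-0.3, 0.9, 0], "twist": [0, 0, 0], "gripper": -1},
    {"offset": [-0.4, 1, 0], "twist": [0, 0, 0], "gripper": -1},
  ],
)

```text
t: 4.35
ee_pos: [0.4177, 0.3112, 0.2835]
ee_rot: [-0.001, 0.025, 1.0, -0.0]
contact_force: [0.3, 0.5, -0.7]
opening: 0.0279
finger_force: 15.0
```

Request:
carry_out(
  targets=[
    {"offset": [-0.04, 0.2, 0], "twist": [0, 0, 0], "gripper": -1},
    {"offset": [-0.04, 0.25, -0.15], "twist": [0, 0, 0], "gripper": -1},
    {"offset": [-0.04, 0.25, -0.4], "twist": [0, 0, 0], "gripper": -1},
    {"offset": [-0.04, 0.25, -0.6], "twist": [0, 0, 0], "gripper": -1},
    {"offset": [-0.04, 0.25, -0.7], "twist": [0, 0, 0], "gripper": -1},
    {"offset": [-0.04, 0.25, -0.73], "twist": [0, 0, 0], "gripper": -1},
  ],
)

```text
t: 4.95
ee_pos: [0.4144, 0.3336, 0.2099]
ee_rot: [-0.001, 0.026, 1.0, -0.001]
contact_force: [0.7, 0.7, -0.5]
opening: 0.0276
finger_force: 15.0
```

Request:
carry_out(
  targets=[
    {"offset": [0, 0, -0.02], "twist": [0, 0, 0], "gripper": -1},
    {"offset": [0, 0, -0.04], "twist": [0, 0, 0], "gripper": -1},
    {"offset": [0, 0, -0.04], "twist": [0, 0, 0], "gripper": -1},
  ],
)

```text
t: 5.25
ee_pos: [0.4147, 0.3344, 0.2082]
ee_rot: [0.0, 0.025, 1.0, 0.0]
contact_force: [-0.2, 0.4, -1.3]
opening: 0.0279
finger_force: 15.0
```

Request:
carry_out(
  targets=[
    {"offset": [0, 0, -0.01], "twist": [0, 0, 0], "gripper": -1},
    {"offset": [0, 0, -0.02], "twist": [0, 0, 0], "gripper": -1},
    {"offset": [0, 0, -0.02], "twist": [0, 0, 0], "gripper": -1},
  ],
)

```text
t: 5.55
ee_pos: [0.4147, 0.3346, 0.2062]
ee_rot: [0.0, 0.025, 1.0, 0.0]
contact_force: [-0.4, -0.6, 1.9]
opening: 0.0275
finger_force: 15.0
```

Touching the floor; release, rise and go to the second tall bottle at (0.474, -0.004).

Request:
carry_out(
  targets=[
    {"offset": [0, 0, 0], "twist": [0, 0, 0], "gripper": -0.2},
    {"offset": [0, 0, 0], "twist": [0, 0, 0], "gripper": 0},
    {"offset": [0, 0, 0], "twist": [0, 0, 0], "gripper": 0.2},
    {"offset": [0, 0, 0], "twist": [0, 0, 0], "gripper": 0.4},
    {"offset": [0, 0, 0], "twist": [0, 0, 0], "gripper": 0.4},
    {"offset": [0, 0, 0.3], "twist": [0, 0, 0], "gripper": 0.4},
    {"offset": [0, 0, 0.6], "twist": [0, 0, 0], "gripper": 0.4},
    {"offset": [0, 0, 0.9], "twist": [0, 0, 0], "gripper": 0.4},
  ],
)

```text
t: 6.35
ee_pos: [0.4144, 0.3343, 0.2968]
ee_rot: [-0.0, 0.025, 1.0, -0.0]
contact_force: [0.2, 0.9, 0.8]
opening: 0.0651
finger_force: 0.0
```

Request:
carry_out(
  targets=[
    {"offset": [0.1, -0.4, 0], "twist": [0, 0, 0], "gripper": 0.4},
    {"offset": [0.2, -0.8, 0], "twist": [0, 0, 0], "gripper": 0.4},
    {"offset": [0.2, -1, 0], "twist": [0, 0, 0], "gripper": 0.4},
  ],
)

```text
t: 6.65
ee_pos: [0.4351, 0.2323, 0.2959]
ee_rot: [0.0, 0.026, 1.0, -0.0]
contact_force: [-0.3, -0.4, 0.8]
opening: 0.0651
finger_force: 0.0
```

Request:
carry_out(
  targets=[
    {"offset": [0.1, -0.4, 0], "twist": [0, 0, 0], "gripper": 0.4},
    {"offset": [0.2, -0.8, 0], "twist": [0, 0, 0], "gripper": 0.4},
    {"offset": [0.2, -1, 0], "twist": [0, 0, 0], "gripper": 0.4},
  ],
)

```text
t: 6.95
ee_pos: [0.455, 0.132, 0.2958]
ee_rot: [0.0, 0.026, 1.0, -0.0]
contact_force: [0.1, 0.3, 0.6]
opening: 0.0651
finger_force: 0.0
```

Request:
carry_out(
  targets=[
    {"offset": [0.1, -0.4, 0], "twist": [0, 0, 0], "gripper": 0.4},
    {"offset": [0.19, -0.8, 0], "twist": [0, 0, 0], "gripper": 0.4},
    {"offset": [0.19, -1, 0], "twist": [0, 0, 0], "gripper": 0.4},
  ],
)

```text
t: 7.25
ee_pos: [0.4739, 0.032, 0.2957]
ee_rot: [0.0, 0.026, 1.0, -0.0]
contact_force: [-0.4, 1.1, 0.0]
opening: 0.0652
finger_force: 0.0
```

Request:
carry_out(
  targets=[
    {"offset": [0, -0.37, 0], "twist": [0, 0, 0], "gripper": 0.4},
    {"offset": [0, -0.37, 0], "twist": [0, 0, 0], "gripper": 0.4},
    {"offset": [0, -0.37, 0], "twist": [0, 0, 0], "gripper": 0.4},
  ],
)

```text
t: 7.55
ee_pos: [0.4735, -0.0031, 0.2957]
ee_rot: [0.0, 0.026, 1.0, 0.0]
contact_force: [-0.2, 1.0, 0.2]
opening: 0.0648
finger_force: 0.0
```

Request:
carry_out(
  targets=[
    {"offset": [0, -0.01, -0.35], "twist": [0, 0, 0], "gripper": 0.4},
    {"offset": [0, -0.01, -0.7], "twist": [0, 0, 0], "gripper": 0.4},
    {"offset": [0, -0.01, -0.91], "twist": [0, 0, 0], "gripper": 0.4},
    {"offset": [0, -0.01, -0.91], "twist": [0, 0, 0], "gripper": 0.4},
    {"offset": [0, -0.01, -0.91], "twist": [0, 0, 0], "gripper": 0.4},
  ],
)

```text
t: 8.05
ee_pos: [0.4737, -0.0029, 0.2055]
ee_rot: [0.0, 0.025, 1.0, 0.0]
contact_force: [-0.1, -0.1, 0.7]
opening: 0.0651
finger_force: 0.0
```

Request:
carry_out(
  force=15,
  targets=[
    {"offset": [0, 0, 0], "twist": [0, 0, 0], "gripper": -0.2},
    {"offset": [0, 0, 0], "twist": [0, 0, 0], "gripper": -0.3},
    {"offset": [0, 0, 0], "twist": [0, 0, 0], "gripper": -0.4},
    {"offset": [0, 0, 0], "twist": [0, 0, 0], "gripper": -0.6},
    {"offset": [0, 0, 0], "twist": [0, 0, 0], "gripper": -1},
    {"offset": [0, 0, 0], "twist": [0, 0, 0], "gripper": -1},
    {"offset": [0, 0, 0], "twist": [0, 0, 0], "gripper": -1},
  ],
)

```text
t: 8.75
ee_pos: [0.4736, -0.0036, 0.2049]
ee_rot: [0.0, 0.025, 1.0, -0.0]
contact_force: [0.2, -0.4, 0.9]
opening: 0.0275
finger_force: 15.0
```

Request:
carry_out(
  targets=[
    {"offset": [0, 0, 0.25], "twist": [0, 0, 0], "gripper": -1},
    {"offset": [0, 0, 0.5], "twist": [0, 0, 0], "gripper": -1},
    {"offset": [0, 0, 0.8], "twist": [0, 0, 0], "gripper": -1},
    {"offset": [0, 0, 1], "twist": [0, 0, 0], "gripper": -1},
  ],
)

```text
t: 9.15
ee_pos: [0.4736, -0.0036, 0.3066]
ee_rot: [0.001, 0.025, 1.0, 0.0]
contact_force: [-0.5, 0.2, -0.9]
opening: 0.0278
finger_force: 15.0
```

Request:
carry_out(
  targets=[
    {"offset": [0, 0, 0.3], "twist": [0, 0, 0], "gripper": -1},
    {"offset": [0, 0.15, 0.4], "twist": [0, 0, 0], "gripper": -1},
    {"offset": [0, 0.4, 0.4], "twist": [0, 0, 0], "gripper": -1},
    {"offset": [0.1, 0.7, 0.4], "twist": [0, 0, 0], "gripper": -1},
    {"offset": [0.1, 1, 0.4], "twist": [0, 0, 0], "gripper": -1},
  ],
)

```text
t: 9.65
ee_pos: [0.484, 0.0974, 0.3445]
ee_rot: [-0.0, 0.026, 1.0, -0.0]
contact_force: [0.6, 0.1, -2.1]
opening: 0.0278
finger_force: 15.0
```

Request:
carry_out(
  targets=[
    {"offset": [0.03, 0.3, 0], "twist": [0, 0, 0], "gripper": -1},
    {"offset": [0.06, 0.6, 0], "twist": [0, 0, 0], "gripper": -1},
    {"offset": [0.1, 1, 0], "twist": [0, 0, 0], "gripper": -1},
  ],
)

```text
t: 9.95
ee_pos: [0.4935, 0.1972, 0.3447]
ee_rot: [0.0, 0.026, 1.0, -0.0]
contact_force: [-0.7, -0.7, -1.0]
opening: 0.0278
finger_force: 15.0
```

Request:
carry_out(
  targets=[
    {"offset": [0.03, 0.3, 0], "twist": [0, 0, 0], "gripper": -1},
    {"offset": [0.06, 0.6, 0], "twist": [0, 0, 0], "gripper": -1},
    {"offset": [0.1, 0.9, 0], "twist": [0, 0, 0], "gripper": -1},
    {"offset": [0.12, 1, 0], "twist": [0, 0, 0], "gripper": -1},
  ],
)

```text
t: 10.35
ee_pos: [0.5055, 0.2985, 0.344]
ee_rot: [-0.001, 0.025, 1.0, -0.0]
contact_force: [-0.1, -0.2, -1.4]
opening: 0.0277
finger_force: 15.0
```

Request:
carry_out(
  targets=[
    {"offset": [0.02, 0.2, -0.1], "twist": [0, 0, 0], "gripper": -1},
    {"offset": [0.04, 0.37, -0.3], "twist": [0, 0, 0], "gripper": -1},
    {"offset": [0.04, 0.37, -0.6], "twist": [0, 0, 0], "gripper": -1},
    {"offset": [0.04, 0.37, -0.8], "twist": [0, 0, 0], "gripper": -1},
    {"offset": [0.04, 0.37, -0.8], "twist": [0, 0, 0], "gripper": -1},
  ],
)

```text
t: 10.85
ee_pos: [0.5089, 0.3329, 0.2609]
ee_rot: [-0.002, 0.026, 1.0, -0.001]
contact_force: [-0.5, 0.2, -1.3]
opening: 0.0278
finger_force: 15.0
```

Request:
carry_out(
  targets=[
    {"offset": [0, 0, -0.2], "twist": [0, 0, 0], "gripper": -1},
    {"offset": [0, 0, -0.4], "twist": [0, 0, 0], "gripper": -1},
    {"offset": [0, 0, -0.53], "twist": [0, 0, 0], "gripper": -1},
    {"offset": [0, 0, -0.56], "twist": [0, 0, 0], "gripper": -1},
    {"offset": [0, 0, -0.56], "twist": [0, 0, 0], "gripper": -1},
  ],
)

```text
t: 11.35
ee_pos: [0.5097, 0.3334, 0.2092]
ee_rot: [0.0, 0.026, 1.0, 0.0]
contact_force: [-0.1, -0.1, -1.1]
opening: 0.028
finger_force: 15.0
```

Request:
carry_out(
  targets=[
    {"offset": [0, 0, -0.01], "twist": [0, 0, 0], "gripper": -1},
    {"offset": [0, 0, -0.03], "twist": [0, 0, 0], "gripper": -1},
    {"offset": [0, 0, -0.03], "twist": [0, 0, 0], "gripper": -1},
  ],
)

```text
t: 11.65
ee_pos: [0.5096, 0.3334, 0.206]
ee_rot: [0.0, 0.025, 1.0, 0.0]
contact_force: [0.9, -0.0, -0.7]
opening: 0.0279
finger_force: 15.0
```

Request:
carry_out(
  targets=[
    {"offset": [0, 0, -0.01], "twist": [0, 0, 0], "gripper": -1},
    {"offset": [0, 0, -0.01], "twist": [0, 0, 0], "gripper": -1},
  ],
)

```text
t: 11.85
ee_pos: [0.5098, 0.3335, 0.2059]
ee_rot: [0.001, 0.025, 1.0, 0.0]
contact_force: [-1.0, -1.1, 6.1]
opening: 0.0281
finger_force: 15.0
```

Request:
carry_out(
  targets=[
    {"offset": [0, 0, 0], "twist": [0, 0, 0], "gripper": -0.2},
    {"offset": [0, 0, 0], "twist": [0, 0, 0], "gripper": 0},
    {"offset": [0, 0, 0], "twist": [0, 0, 0], "gripper": 0.2},
    {"offset": [0, 0, 0], "twist": [0, 0, 0], "gripper": 0.4},
    {"offset": [0, 0, 0], "twist": [0, 0, 0], "gripper": 0.4},
    {"offset": [0, 0, 0.3], "twist": [0, 0, 0], "gripper": 0.4},
    {"offset": [0, 0, 0.6], "twist": [0, 0, 0], "gripper": 0.4},
    {"offset": [0, 0, 1], "twist": [0, 0, 0], "gripper": 0.4},
    {"offset": [0, 0, 1], "twist": [0, 0, 0], "gripper": 0.4},
  ],
)

```text
t: 12.75
ee_pos: [0.5103, 0.3338, 0.3106]
ee_rot: [0.003, 0.025, 1.0, 0.002]
contact_force: [-0.8, 0.3, -0.4]
opening: 0.0652
finger_force: 0.0
```

```bash
python3 - <<'E'
from h import *
c=vision.read_camera("side");cv2.imwrite("pics/side2.png",c["pixels"][...,::-1]);P=cloud(c);px=c["pixels"].astype(int)
Q=P.reshape(-1,3);C=px.reshape(-1,3)
for g,lo in(((.414,.334),.148),((.51,.333),.148),((.545,.1),.096),((.483,.053),.096),((.538,.044),.096),((.532,-.012),.096)):
    k=(Q[:,2]>lo)&(Q[:,2]<lo+.014)&(np.hypot(Q[:,0]-g[0],Q[:,1]-g[1])<.025)
    if k.sum()>5:print(g,k.sum(),np.median(Q[k,2]).round(3),cv2.minEnclosingCircle(Q[k,:2].astype(np.float32)))
a,b,cc,d=(255,150,345,255);Q=P[b:d,a:cc].reshape(-1,3);C=px[b:d,a:cc].reshape(-1,3)
t=(Q[:,2]>.02)&(Q[:,2]<.034)&(C.max(1)-C.min(1)<30)&(Q[:,0]<.59)
print(cv2.minAreaRect(Q[t][:,:2].astype(np.float32)))
s=robot.get_state();print(s["ee_pos"],s["ee_rot"],s["q"])
E
```

```text
(0.51, 0.333) 208 0.156 ((0.5108986496925354, 0.3332825005054474), 0.014268803410232067)
(0.545, 0.1) 117 0.105 ((0.5448517203330994, 0.10031258314847946), 0.01445006299763918)
(0.483, 0.053) 105 0.105 ((0.4814397990703583, 0.055637605488300323), 0.013936541974544525)
(0.538, 0.044) 108 0.105 ((0.5394758582115173, 0.04423637315630913), 0.014420502819120884)
(0.532, -0.012) 99 0.105 ((0.5321794152259827, -0.007220826577395201), 0.014142446219921112)
((0.5109791159629822, 0.0495973564684391), (0.1930139660835266, 0.13129432499408722), 83.00625610351562)
[0.50999323 0.33368528 0.30760985] [0.00185844 0.02541157 0.99967466 0.00117293] [ 5.37534854e-01 -2.95551031e-02  1.58398025e+00  2.19251748e-07
  1.58277225e+00 -9.82432735e-01]
```

View pics/side2.png

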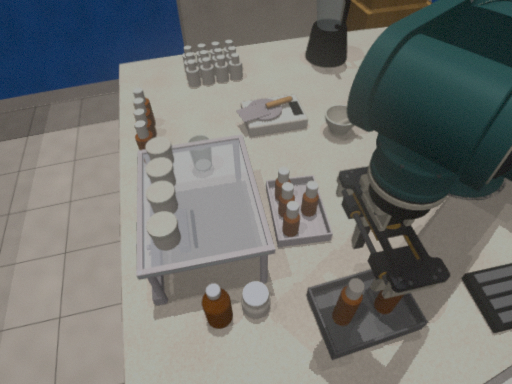

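Both tall bottles stand in the bin, at (348,302) and (385,295), and the tray still holds four short ones. Next I move to the approach pose with the fingers tilted 45°.

Request:
carry_out(
  targets=[
    {"offset": [-0.1, -0.45, 0], "twist": [0, 0, 0], "gripper": 1},
    {"offset": [-0.3, -0.8, 0], "twist": [0, 0, 0], "gripper": 1},
    {"offset": [-0.3, -1, 0], "twist": [0, 0, 0], "gripper": 1},
  ],
)

```text
t: 13.1
ee_pos: [0.478, 0.2316, 0.3036]
ee_rot: [-0.001, 0.026, 1.0, -0.0]
contact_force: [0.3, 0.9, 0.2]
opening: 0.0844
finger_force: 0.0
```

Request:
carry_out(
  targets=[
    {"offset": [-0.2, -0.45, 0], "twist": [0, 0, 0], "gripper": 1},
    {"offset": [-0.4, -0.8, 0], "twist": [0, 0, 0], "gripper": 1},
    {"offset": [-0.6, -1, 0], "twist": [0, 0, 0], "gripper": 1},
    {"offset": [-0.6, -1, 0], "twist": [0, 0, 0], "gripper": 1},
  ],
)

```text
t: 13.5
ee_pos: [0.4181, 0.1316, 0.304]
ee_rot: [0.0, 0.026, 1.0, -0.0]
contact_force: [-0.7, 0.4, -0.2]
opening: 0.0929
finger_force: 0.0
```

Request:
carry_out(
  targets=[
    {"offset": [-0.3, -0.37, 0], "twist": [0, 0, 0], "gripper": 1},
    {"offset": [-0.65, -0.74, 0], "twist": [0, 0, 0], "gripper": 1},
    {"offset": [-0.65, -0.74, 0], "twist": [0, 0, 0], "gripper": 1},
  ],
)

```text
t: 13.8
ee_pos: [0.3525, 0.0575, 0.3047]
ee_rot: [0.001, 0.027, 1.0, -0.0]
contact_force: [0.7, 0.1, 0.0]
opening: 0.0931
finger_force: 0.0
```

Request:
carry_out(
  targets=[
    {"offset": [0, 0, 0], "twist": [-0.009, -0.18, 0], "gripper": 1},
    {"offset": [0, 0, 0], "twist": [-0.018, -0.36, 0], "gripper": 1},
    {"offset": [0, 0, 0], "twist": [-0.026, -0.54, 0], "gripper": 1},
    {"offset": [0, 0, 0], "twist": [-0.035, -0.72, 0], "gripper": 1},
    {"offset": [0, 0, 0], "twist": [-0.044, -0.9, 0], "gripper": 1},
    {"offset": [0, 0, 0], "twist": [-0.049, -0.998, 0], "gripper": 1},
    {"offset": [0, 0, 0], "twist": [-0.049, -0.998, 0], "gripper": 1},
  ],
)

```text
t: 14.5
ee_pos: [0.4217, 0.0844, 0.3067]
ee_rot: [0.369, 0.025, 0.929, -0.015]
contact_force: [-0.6, 0.1, -0.6]
opening: 0.0931
finger_force: 0.0
```

```bash
python3 - <<'E'
from h import *
from scipy.spatial.transform import Rotation as R
c=vision.read_camera("wrist");print(np.round(c["mount"],3).tolist())
s=robot.get_state();q=s["ee_rot"];print(s["q"].round(3),s["ee_pos"].round(4),R.from_quat([q[1],q[2],q[3],q[0]]).as_matrix().round(3).tolist(),s["contact_force"])
E
```

```text
[[-0.001, 0.956, 0.292, 0.083], [1.0, 0.001, -0.0, -0.0], [-0.0, 0.292, -0.956, -0.082], [0.0, 0.0, 0.0, 1.0]]
[ 0.244 -0.827  2.24  -0.251  1.014 -1.218] [0.4214 0.084  0.3072] [[-0.728, 0.058, 0.683], [0.036, 0.998, -0.047], [-0.685, -0.009, -0.728]] [-0.62908757  0.57050231 -0.28111535]
```

Request:
carry_out(
  targets=[
    {"offset": [0, 0, 0], "twist": [0.009, 0.18, 0], "gripper": 1},
    {"offset": [0, 0, 0], "twist": [0.018, 0.36, 0], "gripper": 1},
    {"offset": [0, 0, 0], "twist": [0.026, 0.54, 0], "gripper": 1},
    {"offset": [0, 0, 0], "twist": [0.035, 0.72, 0], "gripper": 1},
    {"offset": [0, 0, 0], "twist": [0.044, 0.9, 0], "gripper": 1},
    {"offset": [0, 0, 0], "twist": [0.047, 0.95, 0], "gripper": 1},
    {"offset": [0, 0, 0], "twist": [0.047, 0.95, 0], "gripper": 1},
  ],
)

```text
t: 15.25
ee_pos: [0.422, 0.0829, 0.3084]
ee_rot: [0.003, 0.026, 1.0, -0.007]
contact_force: [-0.2, 0.4, -0.5]
opening: 0.0931
finger_force: 0.0
```

```bash
cat > st.py <<'E'
from h import *
from scipy.spatial.transform import Rotation as R
s=robot.get_state();q=s["ee_rot"];M=R.from_quat([q[1],q[2],q[3],q[0]]).as_matrix()
G=R.from_euler("zy",[-2.8,180],degrees=True) # tool z down, tool y along shelf y
D=G.as_matrix()
print("q",s["q"].round(3),"tcp",s["ee_pos"].round(4),"tip",(s["ee_pos"]+.084*M[:,2]).round(4),"twist to vertical",(R.from_matrix(D@M.T).as_rotvec()/(np.pi/4)).round(3),"tilt",np.degrees(np.arctan2(M[0,2],-M[2,2])).round(1),"F",s["contact_force"].round(1))
E
python3 st.py
```

```text
q [ 0.142 -0.441  1.924 -0.015  1.655 -1.379] tcp [0.422  0.0829 0.3084] tip [0.4224 0.0817 0.2244] twist to vertical [0.017 0.008 0.127] tilt 0.3 F [-0.2  0.4 -0.5]
```

Request:
carry_out(
  targets=[
    {"offset": [-0.12, -0.25, 0], "twist": [0.017, 0.008, 0.003], "gripper": 1},
    {"offset": [-0.12, -0.25, -0.3], "twist": [0.017, 0.008, 0.003], "gripper": 1},
    {"offset": [-0.12, -0.25, -0.6], "twist": [0.017, 0.008, 0.003], "gripper": 1},
    {"offset": [-0.12, -0.25, -1], "twist": [0.017, 0.008, 0.003], "gripper": 1},
    {"offset": [-0.12, -0.25, -1], "twist": [0.017, 0.008, 0.003], "gripper": 1},
  ],
)

```text
t: 15.75
ee_pos: [0.4076, 0.0579, 0.2046]
ee_rot: [-0.001, 0.024, 1.0, -0.001]
contact_force: [0.3, -1.1, 0.1]
opening: 0.0929
finger_force: 0.0
```

Request:
carry_out(
  targets=[
    {"offset": [0, 0, -0.3], "twist": [0, 0, 0], "gripper": 1},
    {"offset": [0, 0, -0.6], "twist": [0, 0, 0], "gripper": 1},
    {"offset": [0, 0, -0.8], "twist": [0, 0, 0], "gripper": 1},
    {"offset": [0, 0, -0.9], "twist": [0, 0, 0], "gripper": 1},
    {"offset": [0, 0, -0.9], "twist": [0, 0, 0], "gripper": 1},
  ],
)

```text
t: 16.25
ee_pos: [0.4095, 0.0581, 0.1191]
ee_rot: [0.002, 0.024, 1.0, -0.001]
contact_force: [0.5, -0.4, -0.1]
opening: 0.0927
finger_force: 0.0
```

```bash
sed -i 's/"zy"/"ZY"/' st.py; python3 st.py
```

```text
q [ 8.000e-02 -3.810e-01  2.192e+00 -2.000e-03  1.327e+00 -1.441e+00] tcp [0.4095 0.0581 0.1191] tip [0.4097 0.0579 0.0351] twist to vertical [ 0.002  0.004 -0.   ] tilt 0.2 F [ 0.5 -0.4 -0.1]
```

Request:
carry_out(
  targets=[
    {"offset": [0, 0, -0.13], "twist": [0, 0, 0], "gripper": 1},
    {"offset": [0, 0, -0.25], "twist": [0, 0, 0], "gripper": 1},
    {"offset": [0, 0, -0.25], "twist": [0, 0, 0], "gripper": 1},
  ],
)

```text
t: 16.55
ee_pos: [0.4088, 0.058, 0.0922]
ee_rot: [0.001, 0.024, 1.0, -0.001]
contact_force: [-0.7, -0.9, -0.1]
opening: 0.0932
finger_force: 0.0
```

Request:
carry_out(
  targets=[
    {"offset": [0.05, 0, 0], "twist": [0, 0, 0], "gripper": 1},
    {"offset": [0.1, -0.005, 0], "twist": [0, 0, 0], "gripper": 1},
    {"offset": [0.15, -0.007, 0], "twist": [0, 0, 0], "gripper": 1},
    {"offset": [0.2, -0.01, 0], "twist": [0, 0, 0], "gripper": 1},
    {"offset": [0.25, -0.012, 0], "twist": [0, 0, 0], "gripper": 1},
    {"offset": [0.3, -0.015, 0], "twist": [0, 0, 0], "gripper": 1},
    {"offset": [0.35, -0.017, 0], "twist": [0, 0, 0], "gripper": 1},
    {"offset": [0.4, -0.02, 0], "twist": [0, 0, 0], "gripper": 1},
    {"offset": [0.45, -0.022, 0], "twist": [0, 0, 0], "gripper": 1},
    {"offset": [0.5, -0.025, 0], "twist": [0, 0, 0], "gripper": 1},
  ],
)

```text
t: 17.55
ee_pos: [0.4597, 0.0556, 0.0935]
ee_rot: [0.002, 0.024, 1.0, -0.001]
contact_force: [-4.3, -0.2, 1.9]
opening: 0.093
finger_force: 2.1
```

Request:
carry_out(
  targets=[
    {"offset": [0.05, 0, 0], "twist": [0, 0, 0], "gripper": 1},
    {"offset": [0.1, -0.005, 0], "twist": [0, 0, 0], "gripper": 1},
    {"offset": [0.15, -0.007, 0], "twist": [0, 0, 0], "gripper": 1},
    {"offset": [0.2, -0.01, 0], "twist": [0, 0, 0], "gripper": 1},
    {"offset": [0.25, -0.012, 0], "twist": [0, 0, 0], "gripper": 1},
    {"offset": [0.3, -0.015, 0], "twist": [0, 0, 0], "gripper": 1},
    {"offset": [0.35, -0.017, 0], "twist": [0, 0, 0], "gripper": 1},
    {"offset": [0.4, -0.02, 0], "twist": [0, 0, 0], "gripper": 1},
    {"offset": [0.45, -0.022, 0], "twist": [0, 0, 0], "gripper": 1},
    {"offset": [0.5, -0.025, 0], "twist": [0, 0, 0], "gripper": 1},
  ],
)

```text
t: 18.55
ee_pos: [0.5098, 0.053, 0.0935]
ee_rot: [0.002, 0.024, 1.0, -0.001]
contact_force: [-2.7, -0.5, -0.9]
opening: 0.0928
finger_force: 1.4
```

```bash
python3 st.py; cat > look.py <<'E'
from h import *
import sys
n,out=sys.argv[1:]
c=vision.read_camera(n);cv2.imwrite(f"pics/{out}.png",c["pixels"][...,::-1]);P=cloud(c);px=c["pixels"].astype(int)
np.savez(out+".npz",P=P,px=px)
k=(P[...,2]>.094)&(P[...,2]<.111)&(P[...,0]>.45)&(P[...,0]<.72)&(P[...,1]>-.07)&(P[...,1]<.17)&(px.max(-1)-px.min(-1)<40)
m,L,st,_=cv2.connectedComponentsWithStats(k.astype(np.uint8))
for i in range(1,m):
    if st[i,4]>25:print("cap?",st[i],cv2.minEnclosingCircle(P[L==i][:,:2].astype(np.float32)))
E
python3 look.py scene s3
```

```text
q [ 5.500e-02 -1.020e-01  2.012e+00 -2.000e-03  1.228e+00 -1.467e+00] tcp [0.5098 0.053  0.0935] tip [0.51   0.0528 0.0095] twist to vertical [0.002 0.004 0.   ] tilt 0.2 F [-2.7 -0.5 -0.9]
cap? [224 144  29  31 159] ((0.5408657789230347, 0.0706678107380867), 0.06486930698156357)
cap? [197 176  30  14  69] ((0.5057451128959656, -0.01634843833744526), 0.039905741810798645)
```

Request:
carry_out(
  targets=[
    {"offset": [0.05, 0, 0], "twist": [0, 0, 0], "gripper": 1},
    {"offset": [0.1, -0.005, 0], "twist": [0, 0, 0], "gripper": 1},
    {"offset": [0.15, -0.007, 0], "twist": [0, 0, 0], "gripper": 1},
    {"offset": [0.2, -0.01, 0], "twist": [0, 0, 0], "gripper": 1},
    {"offset": [0.25, -0.012, 0], "twist": [0, 0, 0], "gripper": 1},
    {"offset": [0.3, -0.015, 0], "twist": [0, 0, 0], "gripper": 1},
    {"offset": [0.35, -0.017, 0], "twist": [0, 0, 0], "gripper": 1},
    {"offset": [0.4, -0.02, 0], "twist": [0, 0, 0], "gripper": 1},
    {"offset": [0.45, -0.022, 0], "twist": [0, 0, 0], "gripper": 1},
  ],
)

```text
t: 19.5
ee_pos: [0.5548, 0.0508, 0.0937]
ee_rot: [0.002, 0.024, 1.0, -0.001]
contact_force: [-5.4, 0.1, 3.8]
opening: 0.093
finger_force: 2.5
```

Request:
carry_out(
  targets=[
    {"offset": [-0.08, 0, 0.02], "twist": [0, 0, 0], "gripper": 1},
    {"offset": [-0.204, 0.01, 0.021], "twist": [-0.009, -0.19, 0], "gripper": 1},
    {"offset": [-0.326, 0.016, -0.007], "twist": [-0.019, -0.38, 0], "gripper": 1},
    {"offset": [-0.442, 0.022, -0.052], "twist": [-0.028, -0.57, 0], "gripper": 1},
    {"offset": [-0.55, 0.027, -0.114], "twist": [-0.037, -0.755, 0], "gripper": 1},
    {"offset": [-0.562, 0.028, -0.122], "twist": [-0.038, -0.777, 0], "gripper": 1},
    {"offset": [-0.562, 0.028, -0.122], "twist": [-0.038, -0.777, 0], "gripper": 1},
  ],
)

```text
t: 20.2
ee_pos: [0.4978, 0.0537, 0.0818]
ee_rot: [0.302, 0.023, 0.953, -0.008]
contact_force: [0.4, -0.5, 0.7]
opening: 0.0928
finger_force: 0.0
```

```bash
python3 st.py; python3 look.py side d4
```

```text
q [ 0.093 -0.379  2.328 -0.149  0.59  -1.331] tcp [0.4978 0.0537 0.0818] tip [0.5461 0.0512 0.0131] twist to vertical [0.04  0.78  0.001] tilt 35.1 F [ 0.4 -0.5  0.7]
cap? [285 161  10  14  28] ((0.516409158706665, -0.008599781431257725), 0.023937085643410683)
cap? [301 184  40  35 294] ((0.4833628535270691, 0.10448519140481949), 0.05515949800610542)
cap? [259 190  11  12 102] ((0.5991564989089966, 0.05210452154278755), 0.014236458577215672)
```

View pics/d4.png

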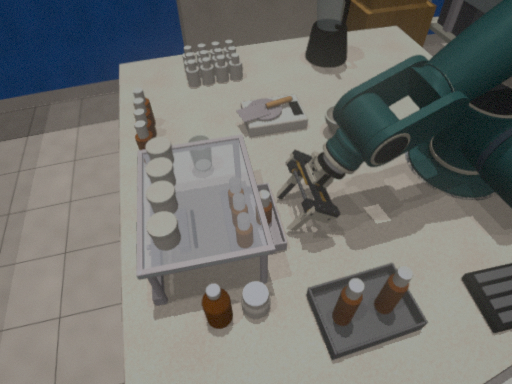

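The side view shows the tray with its bottles entering under the shelf at about (250,215), with the fingers behind it at (285,205). Both tall bottles stand in the bin. I continue the push.

Request:
carry_out(
  targets=[
    {"offset": [0.05, 0, 0], "twist": [0, 0, 0], "gripper": 1},
    {"offset": [0.1, -0.005, 0], "twist": [0, 0, 0], "gripper": 1},
    {"offset": [0.15, -0.007, 0], "twist": [0, 0, 0], "gripper": 1},
    {"offset": [0.2, -0.01, 0], "twist": [0, 0, 0], "gripper": 1},
    {"offset": [0.25, -0.012, 0], "twist": [0, 0, 0], "gripper": 1},
    {"offset": [0.3, -0.015, 0], "twist": [0, 0, 0], "gripper": 1},
    {"offset": [0.35, -0.017, 0], "twist": [0, 0, 0], "gripper": 1},
    {"offset": [0.4, -0.02, 0], "twist": [0, 0, 0], "gripper": 1},
    {"offset": [0.45, -0.022, 0], "twist": [0, 0, 0], "gripper": 1},
    {"offset": [0.5, -0.025, 0], "twist": [0, 0, 0], "gripper": 1},
  ],
)

```text
t: 21.25
ee_pos: [0.549, 0.051, 0.0813]
ee_rot: [0.302, 0.024, 0.953, -0.008]
contact_force: [-6.2, 0.6, 4.0]
opening: 0.093
finger_force: 2.7
```

Request:
carry_out(
  targets=[
    {"offset": [-0.05, 0, 0], "twist": [0, 0, 0], "gripper": 1},
    {"offset": [-0.16, 0.008, -0.09], "twist": [-0.011, -0.222, 0], "gripper": 1},
    {"offset": [-0.16, 0.008, -0.09], "twist": [-0.011, -0.222, 0], "gripper": 1},
    {"offset": [-0.16, 0.008, -0.09], "twist": [-0.011, -0.222, 0], "gripper": 1},
  ],
)

```text
t: 21.65
ee_pos: [0.5313, 0.0519, 0.0714]
ee_rot: [0.384, 0.023, 0.923, -0.01]
contact_force: [-0.3, 0.0, 0.4]
opening: 0.0931
finger_force: 0.0
```

```bash
python3 st.py
```

```text
q [ 0.091 -0.303  2.339 -0.308  0.338 -1.181] tcp [0.5313 0.0519 0.0714] tip [0.5907 0.0488 0.0121] twist to vertical [5.100e-02 1.002e+00 1.000e-03] tilt 45.1 F [-0.3  0.   0.4]
```

Request:
carry_out(
  targets=[
    {"offset": [0.05, 0, 0], "twist": [0, 0, 0], "gripper": 1},
    {"offset": [0.08, -0.004, 0], "twist": [0, 0, 0], "gripper": 1},
    {"offset": [0.11, -0.006, 0], "twist": [0, 0, 0], "gripper": 1},
    {"offset": [0.14, -0.007, 0], "twist": [0, 0, 0], "gripper": 1},
    {"offset": [0.17, -0.009, 0], "twist": [0, 0, 0], "gripper": 1},
    {"offset": [0.2, -0.01, 0], "twist": [0, 0, 0], "gripper": 1},
    {"offset": [0.22, -0.011, 0], "twist": [0, 0, 0], "gripper": 1},
  ],
)

```text
t: 22.35
ee_pos: [0.5547, 0.0507, 0.0727]
ee_rot: [0.384, 0.023, 0.923, -0.01]
contact_force: [-6.5, -0.1, 3.5]
opening: 0.0929
finger_force: 2.6
```

Request:
carry_out(
  targets=[
    {"offset": [0.015, -0.001, 0], "twist": [0, 0, 0], "gripper": 1},
    {"offset": [0.03, -0.001, 0], "twist": [0, 0, 0], "gripper": 1},
  ],
)

```text
t: 22.55
ee_pos: [0.5573, 0.0507, 0.0724]
ee_rot: [0.384, 0.023, 0.923, -0.01]
contact_force: [-5.8, 0.1, 3.4]
opening: 0.0927
finger_force: 2.5
```

Request:
carry_out(
  targets=[
    {"offset": [0.015, -0.001, 0], "twist": [0, 0, 0], "gripper": 1},
    {"offset": [0.03, -0.002, 0], "twist": [0, 0, 0], "gripper": 1},
  ],
)

```text
t: 22.75
ee_pos: [0.5603, 0.0505, 0.0724]
ee_rot: [0.384, 0.023, 0.923, -0.01]
contact_force: [-4.4, 0.2, 3.2]
opening: 0.0932
finger_force: 2.5
```

Request:
carry_out(
  targets=[
    {"offset": [0.015, -0.001, 0], "twist": [0, 0, 0], "gripper": 1},
    {"offset": [0.03, -0.002, 0], "twist": [0, 0, 0], "gripper": 1},
  ],
)

```text
t: 22.95
ee_pos: [0.5633, 0.0503, 0.0724]
ee_rot: [0.384, 0.023, 0.923, -0.01]
contact_force: [-6.1, 0.6, 2.8]
opening: 0.0924
finger_force: 2.5
```

Request:
carry_out(
  targets=[
    {"offset": [0.015, -0.001, 0], "twist": [0, 0, 0], "gripper": 1},
    {"offset": [0.03, -0.001, 0], "twist": [0, 0, 0], "gripper": 1},
  ],
)

```text
t: 23.15
ee_pos: [0.5663, 0.0502, 0.0725]
ee_rot: [0.384, 0.023, 0.923, -0.01]
contact_force: [-5.9, 0.7, 3.0]
opening: 0.0929
finger_force: 2.6
```

Request:
carry_out(
  targets=[
    {"offset": [0.015, -0.001, 0], "twist": [0, 0, 0], "gripper": 1},
    {"offset": [0.03, -0.002, 0], "twist": [0, 0, 0], "gripper": 1},
  ],
)

```text
t: 23.35
ee_pos: [0.5693, 0.05, 0.0725]
ee_rot: [0.384, 0.023, 0.923, -0.01]
contact_force: [-5.1, 0.1, 3.6]
opening: 0.093
finger_force: 2.6
```

Request:
carry_out(
  targets=[
    {"offset": [0.015, -0.001, 0], "twist": [0, 0, 0], "gripper": 1},
    {"offset": [0.03, -0.001, 0], "twist": [0, 0, 0], "gripper": 1},
  ],
)

```text
t: 23.55
ee_pos: [0.5723, 0.0499, 0.0725]
ee_rot: [0.384, 0.023, 0.923, -0.01]
contact_force: [-6.2, -0.3, 4.2]
opening: 0.0928
finger_force: 3.0
```

Request:
carry_out(
  targets=[
    {"offset": [0.01, 0, 0], "twist": [0, 0, 0], "gripper": 1},
    {"offset": [0.02, -0.001, 0], "twist": [0, 0, 0], "gripper": 1},
  ],
)

```text
t: 23.75
ee_pos: [0.5742, 0.0498, 0.0724]
ee_rot: [0.384, 0.023, 0.923, -0.01]
contact_force: [-12.0, 0.1, 8.0]
opening: 0.0931
finger_force: 6.1
```

Request:
carry_out(
  targets=[
    {"offset": [0.01, -0.001, 0], "twist": [0, 0, 0], "gripper": 1},
    {"offset": [0.02, -0.001, 0], "twist": [0, 0, 0], "gripper": 1},
  ],
)

```text
t: 23.95
ee_pos: [0.576, 0.0497, 0.0724]
ee_rot: [0.384, 0.023, 0.923, -0.01]
contact_force: [-17.4, -0.0, 10.7]
opening: 0.093
finger_force: 8.8
```

Request:
carry_out(
  targets=[
    {"offset": [0, 0, 0], "twist": [0, 0, 0], "gripper": 1},
    {"offset": [0, 0, 0], "twist": [0, 0, 0], "gripper": 1},
    {"offset": [0, 0, 0], "twist": [0, 0, 0], "gripper": 1},
  ],
)

```text
t: 24.25
ee_pos: [0.576, 0.0497, 0.0724]
ee_rot: [0.384, 0.023, 0.923, -0.01]
contact_force: [-12.9, -0.9, 8.3]
opening: 0.0932
finger_force: 6.8
```

Request:
carry_out(
  targets=[
    {"offset": [-0.004, 0, 0], "twist": [0, 0, 0], "gripper": 1},
    {"offset": [-0.008, 0, 0], "twist": [0, 0, 0], "gripper": 1},
    {"offset": [-0.012, 0, 0], "twist": [0, 0, 0], "gripper": 1},
    {"offset": [-0.016, 0, 0], "twist": [0, 0, 0], "gripper": 1},
    {"offset": [-0.02, 0, 0], "twist": [0, 0, 0], "gripper": 1},
    {"offset": [-0.024, 0, 0], "twist": [0, 0, 0], "gripper": 1},
    {"offset": [-0.028, 0, 0], "twist": [0, 0, 0], "gripper": 1},
    {"offset": [-0.032, 0, 0], "twist": [0, 0, 0], "gripper": 1},
    {"offset": [-0.036, 0, 0], "twist": [0, 0, 0], "gripper": 1},
    {"offset": [-0.04, 0, 0], "twist": [0, 0, 0], "gripper": 1},
  ],
)

```text
t: 25.25
ee_pos: [0.5721, 0.0497, 0.0724]
ee_rot: [0.384, 0.023, 0.923, -0.01]
contact_force: [0.2, 0.6, 0.2]
opening: 0.0928
finger_force: 0.0
```

Request:
carry_out(
  targets=[
    {"offset": [-0.01, 0, 0], "twist": [0, 0, 0], "gripper": 1},
    {"offset": [-0.02, 0, 0], "twist": [0, 0, 0], "gripper": 1},
    {"offset": [-0.03, 0, 0], "twist": [0, 0, 0], "gripper": 1},
    {"offset": [-0.06, 0, 0], "twist": [0, 0, 0], "gripper": 1},
    {"offset": [-0.2, 0.01, 0], "twist": [0, 0, 0], "gripper": 1},
    {"offset": [-0.45, 0.02, 0], "twist": [0, 0, 0], "gripper": 1},
    {"offset": [-0.6, 0.03, 0], "twist": [0, 0, 0], "gripper": 1},
    {"offset": [-0.6, 0.03, 0], "twist": [0, 0, 0], "gripper": 1},
  ],
)

```text
t: 26.05
ee_pos: [0.5109, 0.0528, 0.0722]
ee_rot: [0.384, 0.023, 0.923, -0.01]
contact_force: [-0.5, -0.1, -0.2]
opening: 0.0932
finger_force: 0.0
```

```bash
python3 st.py; python3 look.py scene s5
```

```text
q [ 0.098 -0.365  2.382 -0.307  0.356 -1.178] tcp [0.5109 0.0528 0.0722] tip [0.5704 0.0498 0.013 ] twist to vertical [5.100e-02 1.004e+00 1.000e-03] tilt 45.2 F [-0.5 -0.1 -0.2]
cap? [227 134  11   9  29] ((0.48032146692276, 0.1309838443994522), 0.017414281144738197)
cap? [195 140  55  48 326] ((0.5026159882545471, 0.04622676223516464), 0.09489797055721283)
cap? [201 160  10   9  37] ((0.46825528144836426, 0.011923877522349358), 0.017041195183992386)
```

View pics/s5.png

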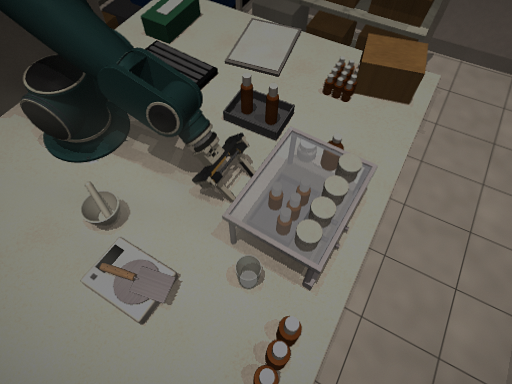

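The scene view shows the tray under the glass with four bottles upright at about (290,208), and both tall bottles in the bin at (247,95) and (272,105). I'll check by feel that the tray has stayed pressed past the first touch at TCP x ≈ 0.572.

Request:
carry_out(
  targets=[
    {"offset": [0.2, -0.01, 0], "twist": [0, 0, 0], "gripper": 1},
    {"offset": [0.4, -0.02, 0], "twist": [0, 0, 0], "gripper": 1},
    {"offset": [0.55, -0.028, 0], "twist": [0, 0, 0], "gripper": 1},
    {"offset": [0.6, -0.03, 0], "twist": [0, 0, 0], "gripper": 1},
    {"offset": [0.61, -0.03, 0], "twist": [0, 0, 0], "gripper": 1},
    {"offset": [0.615, -0.03, 0], "twist": [0, 0, 0], "gripper": 1},
    {"offset": [0.615, -0.03, 0], "twist": [0, 0, 0], "gripper": 1},
  ],
)

```text
t: 26.8
ee_pos: [0.5734, 0.0497, 0.0722]
ee_rot: [0.384, 0.023, 0.923, -0.01]
contact_force: [-0.7, -0.3, -0.5]
opening: 0.0931
finger_force: 0.5
```

Request:
carry_out(
  targets=[
    {"offset": [0.005, 0, 0], "twist": [0, 0, 0], "gripper": 1},
    {"offset": [0.005, 0, 0], "twist": [0, 0, 0], "gripper": 1},
  ],
)

```text
t: 27.0
ee_pos: [0.5738, 0.0497, 0.0722]
ee_rot: [0.384, 0.023, 0.923, -0.01]
contact_force: [-3.5, -0.2, -0.6]
opening: 0.0925
finger_force: 2.4
```

Request:
carry_out(
  targets=[
    {"offset": [0.005, 0, 0], "twist": [0, 0, 0], "gripper": 1},
    {"offset": [0.005, 0, 0], "twist": [0, 0, 0], "gripper": 1},
  ],
)

```text
t: 27.2
ee_pos: [0.5743, 0.0497, 0.0721]
ee_rot: [0.384, 0.023, 0.923, -0.01]
contact_force: [-7.1, -0.2, 2.6]
opening: 0.093
finger_force: 4.1
```

Request:
carry_out(
  targets=[
    {"offset": [0.005, 0, 0], "twist": [0, 0, 0], "gripper": 1},
    {"offset": [0.005, 0, 0], "twist": [0, 0, 0], "gripper": 1},
  ],
)

```text
t: 27.4
ee_pos: [0.5747, 0.0497, 0.0721]
ee_rot: [0.384, 0.023, 0.923, -0.01]
contact_force: [-9.7, 0.7, 3.2]
opening: 0.0933
finger_force: 4.8
```

Contact comes at about 0.573, so the tray still rests on the compressed stop. I retreat gently and hand in.

Request:
carry_out(
  targets=[
    {"offset": [-0.003, 0, 0], "twist": [0, 0, 0], "gripper": 1},
    {"offset": [-0.006, 0, 0], "twist": [0, 0, 0], "gripper": 1},
    {"offset": [-0.009, 0, 0], "twist": [0, 0, 0], "gripper": 1},
    {"offset": [-0.012, 0, 0], "twist": [0, 0, 0], "gripper": 1},
    {"offset": [-0.015, 0, 0], "twist": [0, 0, 0], "gripper": 1},
    {"offset": [-0.02, 0, 0], "twist": [0, 0, 0], "gripper": 1},
    {"offset": [-0.03, 0, 0], "twist": [0, 0, 0], "gripper": 1},
    {"offset": [-0.1, 0.005, 0], "twist": [0, 0, 0], "gripper": 1},
    {"offset": [-0.4, 0.02, 0], "twist": [0, 0, 0], "gripper": 1},
    {"offset": [-0.6, 0.03, 0], "twist": [0, 0, 0], "gripper": 1},
  ],
)

```text
t: 28.4
ee_pos: [0.5137, 0.0527, 0.0718]
ee_rot: [0.384, 0.023, 0.923, -0.01]
contact_force: [-0.7, 1.2, 0.5]
opening: 0.0932
finger_force: 0.0
```

Request:
carry_out(
  targets=[
    {"offset": [0, 0, 0], "twist": [0, 0, 0], "gripper": 1},
    {"offset": [0, 0, 0], "twist": [0, 0, 0], "gripper": 1},
    {"offset": [0, 0, 0], "twist": [0, 0, 0], "gripper": 1},
  ],
)

```text
t: 28.7
ee_pos: [0.5157, 0.0527, 0.0729]
ee_rot: [0.385, 0.023, 0.923, -0.01]
contact_force: [0.0, 0.1, 0.4]
opening: 0.0929
finger_force: 0.0
```

```bash
python3 -c "
from station import finish_job
print(finish_job())"
```

```text
the job is handed in; nothing more can be done
None
```

Job handed in at about 29 s (no verdict was returned): both tall bottles stand upright in the bin, and the tray with the other four rests under the shelf on the sprung stop, which by feel was still compressed about 1 mm after I let go.

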